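Slide the inspection camera to its red focus stop

TASK

Bring the small inspection camera into focus: press the yellow pad in the middle of the camera's slider down to free its brake, and, keeping it pressed, push the slider along the rail until it rests against the red stop; then let go so that the brake holds it there. Never force the slider along while the pad is up; push with the fingertips, gripping and lifting nothing, and leave the relay and the other parts lying round the rail where they are.

Things in the scene. Friction and masses are not known exactly. Their poses are not given: they have to be found in the camera images.
- rail: Focus rail fixed to the worktop: dark base bar 340 x 50 mm, bright T-shaped head 32 mm wide, top at z = 24 mm. Origin: centre of its underside, on the worktop. x axis along the rail, y across it (to the camera's side), z up. It lies roughly left to right of the robot; yaw varies. Does not move. A wall pillar stands close behind the right part of the worktop: come from the robot's side.
- carriage_mid (a point): Middle of the grey slider, 40 mm above the worktop; axes as the rail's. The slider is 76 mm long (38 mm each way from this point) and 56 mm wide. On top it has a well 52 mm long, open at both sides, between two end walls 12 mm thick with tops 56 mm above the worktop; the yellow pad lies in the well. It cannot be lifted off the rail.
- camera (a point): Centre of the black camera block on the slider, 31 mm above the worktop, 54 mm to the rail's +y side of the slider's middle: 46 mm along the rail, 28 mm across, top at 46 mm; its lens looks along the rail's +x. It goes along with the slider.
- pad_top (a point): Centre of the top face of the yellow press pad (48 mm along the rail, 46 mm across), 48 mm above the worktop when up, 8 mm below the tops of the end walls; moves with the pad. The well has room for a closed pair of fingers under 50 mm across. A fingertip on the pad carries the slider along by friction or by leaning on an end wall.
- pad (a joint): How far the yellow pad is pressed, m: about 0 up, 0.006 fully down. A spring holds it up: the push needed grows to about 10 N at 2.5 mm, then to 11.5 N fully down. The brake weakens over the first 2.5 mm and is then off: the slider then needs only 1 to 2 N along the rail. With the pad up the brake holds it against about 12 N. It acts again when the pad comes up.
- carriage (a joint): Position of the slider's middle along the rail's x axis from the rail's middle, m (travel limited by the stops).
- stop_red_mid (a point): Middle of the red stop, a block clamped on the rail, 14 mm along the rail, 44 mm across, top 50 mm above the worktop; this point is 40 mm above the worktop on the rail's centre line. It may stand on either side of the slider. When the slider touches it, this point and carriage_mid are 45 mm apart. It does not move and stops the slider.
- stop_plain_mid (a point): The same point of the other, plain dark grey stop of the same size, on the other side of the slider. Not the goal.
- relay: Small relay with a pale cover, 29 x 23 x 36 mm, loose, standing in front of the camera near the rail's +x end, the part to be looked at. Origin: centre of its underside. Leave it.
- terminal_block: White terminal strip, 18 x 72 x 18 mm, loose, lying on the far side of the rail. Origin: centre of its underside. Leave it.
- bnc_adapter_0: Metal tee connector, 29 x 38 x 14 mm, loose, lying on the near side of the rail. Origin: centre of its underside. Leave it.
- pliers: Pliers with red handles, 160 x 64 x 12 mm, loose, lying on the near side of the rail. Origin: centre of the underside. Leave them.

How it is judged:
By the outcome, as a careful person would: the job done as asked, in the order asked, and still so for the second after the job is handed in, with the robot touching nothing.
It also fails if it takes over 42 s, if anything falls off the work surface, if the arm or the gripper's body presses on something with over 40 N, if the wrist force passes 120 N, or if a joint passes its speed limit or range.

ROBOT

A 7-joint arm with a two-finger parallel gripper is mounted at the origin on a cart in front of the work surface, level with it; the furniture and walls round the work are solid. World frame = base frame: x ahead of the robot, y to its left, z up, the work surface at z = 0. Lengths are in m, angles in rad, forces in N, time in s.
With the tool pointing down it reaches from about 0.425 to 0.875 m from the base axis. Payload 9.9 kg.
Tool frame: the origin (TCP) lies on the mounting face of the last link; the fingertips stand 173 mm ahead of it and the grasp point (between the pads) lies 155 mm ahead of it; z points along the fingers, y is the direction in which the jaws open and shut (so a half turn about z gives the same grasp; the last joint's range is limited). The gripper opens to 85 mm and grips with 20 to 120 N. Pads are 22 mm wide; open, the fingers measure 114 mm over their backs; the gripper's body (76 mm by 85 mm) begins 54 mm behind the grasp point. The pads swing forward as they close: fully open they stand 13 mm farther back than shut.
Start: joints at [1.158, 0.576, 0.025, 1.437, -0.015, 1.129, -0.057], TCP at [0.218, -0.639, 0.405] pointing down, gripper open.
Joint ranges: [-2.76, 2.76], [-0.34, 2.15], [-1.52, 1.57], [0.19, 2.46], [-1.09, 4.23], [0.17, 1.99], [-2.82, 2.82]. Speed limits (rad/s): [2.22, 2.22, 3.01, 3.01, 3.14, 3.14, 3.14].

INTERFACE

Orientations are given as a unit quaternion [x, y, z, w].
In Python, from workcell import r, capture, camera_params gives the robot as it stands.
- The arm moves only by the tool send_rows, never from a script. Its argument "targets" is a list of rows, each a list of 7 numbers: the turn, a rotation vector about the world's x, y, z scaled (see below), then the shift along the world's x, y, z scaled (see below), then the opening, from -1 (shut) to 1 (fully open). A call has 1 to 5 rows; each row is the pose to reach, as a shift and turn from the pose commanded when the call began; what a row does not reach only later rows make up. The controller multiplies each number of a shift by 30 cm and each number of a turn by 60 degrees. A row lasts 1/8 s, in which the tool goes at most 62.5 mm and 10.7 degrees, less where a joint would pass 70% of its speed; a pose out of reach is approached as far as the arm can. A call with a number of a shift or a turn outside -1 to 1 is refused whole. A call with a gripper value outside its range is refused whole. The fingers move at their own pace and stop on an object; the grip force is fixed at half the most. Time passes only in rows, so rows that repeat a pose let the fingers close. It gives the time, the measured TCP pose, the force and the opening at its end, in the units of the state.
- r.sense(): the state, without advancing time (a new reading comes with each control period).
- capture(name): name is "side" or "top" or "wrist"; returns (picture, depth): 400x640x3 uint8, blue, green, red; 400x640 float32, m along the optical axis (not along the pixel's ray), 0 where there is no reading.
- camera_params(name): a dict with "mtx" (3x3 intrinsics, pixels), "xyz" and "orientation" of the camera in the world; the wrist camera has in their place "hand_eye" (4x4, takes a point from camera to tool coordinates, whose origin is the TCP and whose axes are the flange's). Camera axes: x right, y down, z forward; pixel columns grow to the right and rows downward; lengths in m; the calibration is good to about 2 mm. A picture is of the moment at which its call begins: read the wrist's pose just before it. camera_params takes no time and is no camera call.
- r.job_done(): hands the job in, once; it reports no verdict.
The state is a dict: "time_s": time; "q": joint angles; "joint_vel": joint speeds; "effort": joint torques, N m; "ee_pos": TCP position; "tcp_rot": TCP orientation; "contact_force": force on the tool from outside, world axes, zero at the start; "wrist_torque": the same for the moment, N m; "grip_width": finger opening in m.
Only numpy, scipy, OpenCV 4.12 (cv2) and the standard library are available. Lean on these libraries where they do the work, as an engineer would, in place of code of your own. Each camera call takes 0.05 s, during which the arm holds its last target. There are 200 camera calls.

## Working session

There is one attempt and no reset: what is moved stays moved. The work goes in short steps, Python scripts to look and compute and a tool call to move; the robot and the scene stay as the last step left them, time stands still between calls to the robot, and variables do not carry over. Pictures are saved under pics/ and viewed, about 8 in all and at most 12, crops included, and the job is handed in when it is done.

Besides the shell and the picture viewer there is one more tool, called by a JSON object that holds its "name" and its "arguments", one argument or row to a line. send_rows: Moves the arm, as the interface text tells. Its arguments: {"type":"object","properties":{"targets":{"type":"array","items":{"type":"array","items":{"type":"number","minimum":-1,"maximum":1}}}},"required":["targets"]}

```bash
ls; mkdir -p pics; cat > h.py <<'E'
import numpy as np, cv2
from scipy.spatial.transform import Rotation as R
from workcell import r, capture, camera_params
def pose(name, st=None):
    p=camera_params(name); K=np.array(p["mtx"])
    if "hand_eye" in p:
        T=np.eye(4); T[:3,:3]=R.from_quat(st["tcp_rot"]).as_matrix(); T[:3,3]=st["ee_pos"]
        T=T@np.array(p["hand_eye"]); return K,T[:3,:3],T[:3,3]
    o=np.array(p["orientation"])
    return K,(R.from_quat(o).as_matrix() if o.size==4 else o.reshape(3,3)),np.array(p["xyz"])
def cloud(name, d, st=None):
    K,Rm,t=pose(name,st); v,u=np.mgrid[:400,:640]
    ray=np.stack([(u-K[0,2])/K[0,0],(v-K[1,2])/K[1,1],np.ones(u.shape)],-1)
    return (ray*d[...,None])@Rm.T+t
def onplane(name,uv,z,st=None):
    K,Rm,t=pose(name,st); uv=np.atleast_2d(uv)
    ray=np.c_[(uv-K[:2,2])/[K[0,0],K[1,1]],np.ones(len(uv))]@Rm.T
    return t+ray*((z-t[2])/ray[:,2])[:,None]
E
python3 - <<'E'
from h import *
for n in("top","side"):
    im,d=capture(n); cv2.imwrite(f"pics/{n}0.png",im); np.savez(f"pics/{n}0.npz",im=im,d=d)
    print(n,camera_params(n), (d>0).mean())
s=r.sense(); print(s)
E
```

```text
pics
top {'mtx': array([[480.30411513,   0.        , 316.16331737],
       [  0.        , 480.30411513, 196.90723279],
       [  0.        ,   0.        ,   1.        ]]), 'xyz': array([0.37214351, 0.00311312, 0.92280849]), 'orientation': array([ 0.70522195, -0.70422966,  0.05711887, -0.05882198])} 0.996078125
side {'mtx': array([[451.50092418,   0.        , 318.99852168],
       [  0.        , 451.50092418, 202.36678105],
       [  0.        ,   0.        ,   1.        ]]), 'xyz': array([0.1270183 , 0.6529063 , 0.43633821]), 'orientation': array([-0.20995323,  0.81840723, -0.51593732,  0.14120174])} 0.996109375
{'time_s': 0.1, 'q': array([ 1.15818708,  0.57644697,  0.02486019,  1.43782845, -0.01497095,
        1.12902273, -0.05650333]), 'joint_vel': array([-0.00011061, -0.00245292, -0.00128932, -0.00180978,  0.00088866,
       -0.0020549 , -0.00011887]), 'effort': array([ 5.13789273e-03, -7.67299891e+01,  2.25758694e+00, -2.86607337e+01,
        1.58844976e-02,  8.60025524e-03, -2.30440196e-05]), 'ee_pos': array([ 0.21792744, -0.63869088,  0.40392815]), 'tcp_rot': array([ 9.86513168e-01,  1.63680148e-01, -1.78914125e-04, -7.39106371e-04]), 'contact_force': array([ 1.28354677,  0.14516285, -0.29853581]), 'wrist_torque': array([-0.01126626,  0.03373189, -0.00101917]), 'grip_width': 0.08531343390277127}
```

View pics/top0.png

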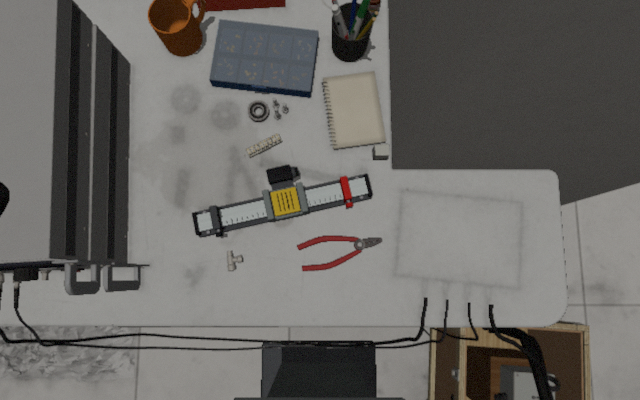

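View pics/side0.png

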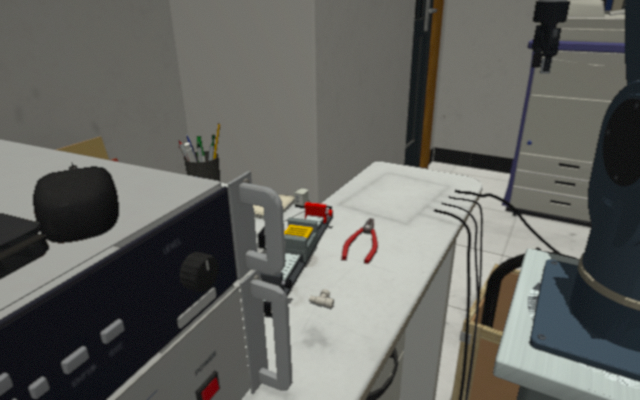

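The top view shows the rail running from (193,222) to (371,187), with the camera block at (282,175) on its far side. So rail +x points right in the picture, which is world −y. The yellow pad is at about (286,202), the red stop at (347,192) on the right, the relay at (380,152) and the pliers at (340,252). The side view confirms this layout, with the pillar behind on the right.

```bash
python3 - <<'E'
from h import *
z=np.load("pics/top0.npz"); im,d=z["im"],z["d"]; P=cloud("top",d)
hsv=cv2.cvtColor(im,cv2.COLOR_BGR2HSV)
def blob(lo,hi,roi):
    m=cv2.inRange(hsv,lo,hi); k=np.zeros_like(m); u0,v0,u1,v1=roi; k[v0:v1,u0:u1]=1; m=m*k
    n,l,s,c=cv2.connectedComponentsWithStats(m); i=1+np.argmax(s[1:,4]); return l==i,c[i],s[i]
y,cy,sy=blob((20,100,100),(35,255,255),(250,170,330,230))
rd,cr,sr=blob((0,120,80),(8,255,255),(330,165,365,215))
for n,m,c,s,h in(("pad",y,cy,sy,.048),("red",rd,cr,sr,.05)):
    box=cv2.minAreaRect(np.argwhere(m)[:,::-1].astype(np.float32))
    print(n,c,s,box,"plane",onplane("top",c,h),"cloud",np.median(P[m],0))
    cor=onplane("top",cv2.boxPoints(box),h); print(cor[:,:2].round(4).tolist())
# rail head direction: points with z about 24mm near
m=(abs(P[...,2]-.024)<.006); roi=np.zeros_like(m); roi[165:240,190:375]=1; hd=m&roi&(hsv[...,2]>130)
q=P[hd]; vx,vy,x0,y0=cv2.fitLine(q[:,:2].astype(np.float32),cv2.DIST_HUBER,0,.01,.01).ravel()
print("head",len(q),vx,vy,x0,y0,np.median(q[:,2]))
print("table z",np.median(P[260:300,180:220,2]), "pad z", np.percentile(P[y][:,2],[10,50,90]))
# pillar
for uv in((400,160),(395,100),(500,100),(380,152),(385,157),(393,165),(410,172)): print(uv,P[uv[1],uv[0]].round(3))
c=im[140:265,185:400]; cv2.imwrite("pics/c1.png",cv2.resize(c,None,fx=3.6,fy=3.6,interpolation=cv2.INTER_CUBIC))
E
```

```text
pad [284.87301587 201.15873016] [270 187  31  29 630] ((284.811767578125, 201.1529541015625), (24.947004318237305, 26.248586654663086), 77.47119140625) plane [[0.50902957 0.06302295 0.048     ]] cloud [0.50901958 0.06285581 0.04816935]
[[0.5265, 0.0921], [0.5372, 0.0447], [0.4917, 0.0344], [0.4811, 0.0813]]
red [345.38922156 187.73053892] [340 176  12  24 167] ((345.311767578125, 187.65293884277344), (23.320026397705078, 7.48410177230835), 77.47119140625) plane [[ 0.53396523 -0.04863046  0.05      ]] cloud [ 0.53345738 -0.04818792  0.04977807]
[[0.554, -0.0372], [0.5571, -0.0508], [0.5143, -0.0597], [0.5113, -0.0462]]
head 1690 0.22418493 -0.9745466 0.50842136 0.070000336 0.024224241560708293
table z 0.00011239328120138392 pad z [0.04587626 0.04816935 0.05017794]
(400, 160) [ 0.592 -0.154  0.03 ]
(395, 100) [ 0.719 -0.151  0.011]
(500, 100) [ 0.59  -0.225  0.35 ]
(380, 152) [ 0.606 -0.116  0.036]
(385, 157) [ 0.601 -0.128  0.015]
(393, 165) [ 0.597 -0.151 -0.034]
(410, 172) [ 0.575 -0.179  0.   ]
```

View pics/c1.png

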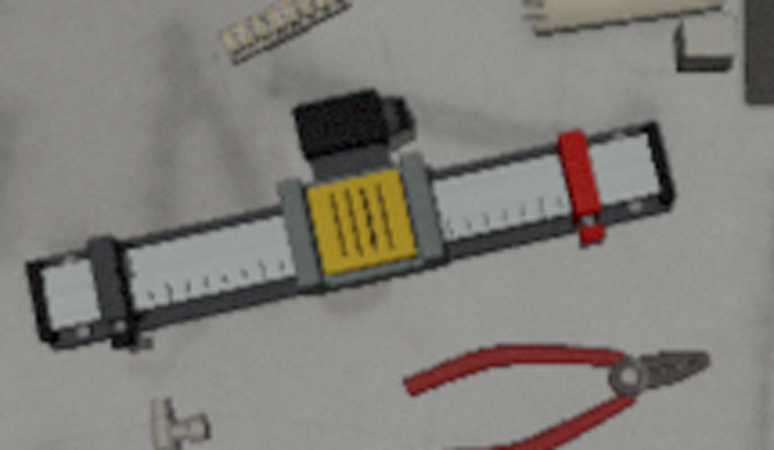

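The pad centre is at (0.509, 0.063), with its top at z = 0.048. The red stop is at (0.534, −0.049), and the rail's x axis is (0.224, −0.975). Pad to stop measures 114 mm along the rail, which leaves about 69 mm of travel. I'll shut the fingers and move over the slider, bowing the path out to stay in reach.

{"name": "send_rows", "arguments": {
  "targets": [
    [0, 0, -0.02, 0.107, 0.187, 0, -1],
    [0, 0, -0.04, 0.213, 0.373, 0, -1],
    [0, 0, -0.06, 0.32, 0.56, 0, -1],
    [0, 0, -0.08, 0.427, 0.747, 0, -1],
    [0, 0, -0.098, 0.533, 0.933, 0, -1]
  ]
}}

```text
time_s: 0.72
ee_pos: [0.3737, -0.3656, 0.4045]
tcp_rot: [0.994, 0.113, -0.0, -0.0]
contact_force: [0.9, -0.5, 0.2]
grip_width: -0.0
```

{"name": "send_rows", "arguments": {
  "targets": [
    [0, 0, 0, 0.08, 0.187, 0, -1],
    [0, 0, 0, 0.16, 0.373, 0, -1],
    [0, 0, 0, 0.24, 0.56, 0, -1],
    [0, 0, 0, 0.32, 0.747, 0, -1],
    [0, 0, 0, 0.4, 0.933, 0, -1]
  ]
}}

```text
time_s: 1.35
ee_pos: [0.4934, -0.0857, 0.4047]
tcp_rot: [0.994, 0.113, -0.0, 0.0]
contact_force: [0.3, -1.0, -0.5]
grip_width: -0.0001
```

{"name": "send_rows", "arguments": {
  "targets": [
    [0, 0, 0, 0.02, 0.2, 0, -1],
    [0, 0, 0, 0.037, 0.4, -0.1, -1],
    [0, 0, 0, 0.037, 0.473, -0.25, -1],
    [0, 0, 0, 0.037, 0.473, -0.3, -1],
    [0, 0, 0, 0.037, 0.473, -0.3, -1]
  ]
}}

```text
time_s: 1.98
ee_pos: [0.5036, 0.0545, 0.3135]
tcp_rot: [0.994, 0.113, -0.002, 0.0]
contact_force: [-1.5, 0.5, 0.6]
grip_width: 0.0002
```

{"name": "send_rows", "arguments": {
  "targets": [
    [0, 0, 0, 0, 0, 0, -1],
    [0, 0, 0, 0, 0, 0, -1],
    [0, 0, 0, 0, 0, 0, -1]
  ]
}}

```text
time_s: 2.35
ee_pos: [0.5043, 0.054, 0.3154]
tcp_rot: [0.994, 0.112, 0.001, -0.0]
contact_force: [-0.8, -0.3, -0.1]
grip_width: 0.0001
```

```bash
python3 - <<'E'
from h import *
st=r.sense(); im,d=capture("wrist"); P=cloud("wrist",d,st)
print(st["ee_pos"],st["tcp_rot"],st["q"].round(3),st["contact_force"])
hsv=cv2.cvtColor(im,cv2.COLOR_BGR2HSV)
for n,lo,hi,h in(("pad",(20,100,80),(35,255,255),.048),("red",(0,120,60),(8,255,255),.05)):
    m=cv2.inRange(hsv,lo,hi); k,l,s,c=cv2.connectedComponentsWithStats(m)
    for i in 1+np.argsort(-s[1:,4])[:2]:
        if s[i,4]<100: continue
        q=P[(l==i)]; q=q[abs(q[:,2]-h)<.004]; 
        b=cv2.minAreaRect(q[:,:2].astype(np.float32)*1000); print(n,s[i],"cloud",np.median(q,0).round(4) if len(q) else 0,"rect",b)
cv2.imwrite("pics/w1.png",im)
E
```

```text
[0.50425761 0.05396357 0.31537794] [ 9.93653985e-01  1.12478132e-01  6.53304951e-04 -2.15991667e-05] [-0.107  0.438 -0.13   1.987  0.083  0.72  -1.633] [-0.75956995 -0.25940815 -0.08280139]
pad [ 279  164   59   52 2527] cloud [0.5124 0.0629 0.0486] rect ((510.58538818359375, 62.606990814208984), (45.0324592590332, 47.57415771484375), 13.138297080993652)
red [ 422  158   35   68 1377] cloud [ 0.5369 -0.0481  0.0505] rect ((535.9627075195312, -49.02446746826172), (43.20408630371094, 13.849753379821777), 12.113536834716797)
red [342 246  81  22 433] cloud 0 rect ((0.0, 0.0), (0.0, 0.0), 0.0)
```

View pics/w1.png

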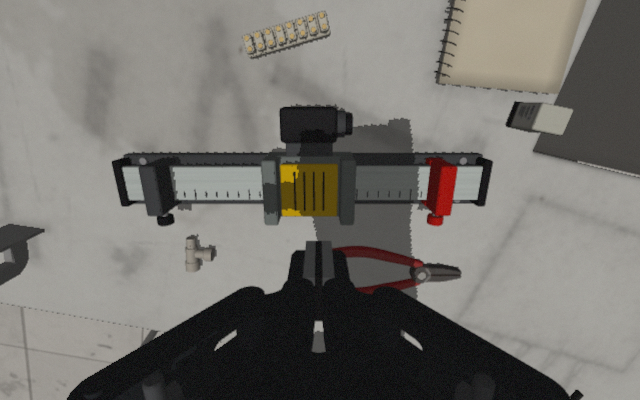

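The wrist view shows the slider centred at column 308 and the finger pair at column 318, with the red stop at (440,188) and the rail clear on both sides. The wrist depth puts the pad at (0.5107, 0.0625), within 2 mm of the top-view value. Next I centre the fingers and lower them to just above the end walls.

{"name": "send_rows", "arguments": {
  "targets": [
    [0, 0, 0, 0.01, 0.014, 0, -1],
    [0, 0, 0, 0.021, 0.028, -0.06, -1],
    [0, 0, 0, 0.021, 0.028, -0.16, -1],
    [0, 0, 0, 0.021, 0.028, -0.25, -1],
    [0, 0, 0, 0.021, 0.028, -0.25, -1]
  ]
}}

```text
time_s: 3.02
ee_pos: [0.51, 0.0629, 0.2383]
tcp_rot: [0.994, 0.113, -0.002, 0.0]
contact_force: [-0.5, 0.1, 0.2]
grip_width: 0.0002
```

{"name": "send_rows", "arguments": {
  "targets": [
    [0, 0, 0, 0, 0, 0, -1],
    [0, 0, 0, 0, 0, 0, -1],
    [0, 0, 0, 0, 0, 0, -1]
  ]
}}

```text
time_s: 3.4
ee_pos: [0.5106, 0.0627, 0.2405]
tcp_rot: [0.994, 0.113, 0.001, -0.0]
contact_force: [-0.4, 0.3, -0.3]
grip_width: -0.0002
```

```bash
python3 - <<'E'
from h import *
st=r.sense(); im,d=capture("wrist"); print(st["ee_pos"],st["contact_force"])
cv2.imwrite("pics/w2.png",im[100:340,160:480])
p=np.array([.5107,.0625]); e=np.array([.224,-.9746]); D=st["ee_pos"][:2]-p; print("along",D@e,"across",D@[.9746,.224])
E
```

```text
[0.51060121 0.06270688 0.24050999] [-0.42537431  0.27565491 -0.30673769]
along -0.00022375563920503768 across -4.994128515395626e-05
```

View pics/w2.png

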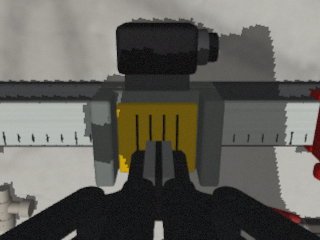

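The fingers are centred in the well, within 1 mm along and across. Next I go down in small steps and watch the force.

{"name": "send_rows", "arguments": {
  "targets": [
    [0, 0, 0, 0, 0, -0.03, -1],
    [0, 0, 0, 0, 0, -0.06, -1],
    [0, 0, 0, 0, 0, -0.072, -1],
    [0, 0, 0, 0, 0, -0.072, -1],
    [0, 0, 0, 0, 0, -0.072, -1]
  ]
}}

```text
time_s: 4.08
ee_pos: [0.5104, 0.0627, 0.2181]
tcp_rot: [0.994, 0.113, -0.0, 0.0]
contact_force: [-0.4, -0.2, 9.9]
grip_width: -0.0
```

{"name": "send_rows", "arguments": {
  "targets": [
    [0, 0, 0, 0, 0, -0.004, -1],
    [0, 0, 0, 0, 0, -0.007, -1],
    [0, 0, 0, 0, 0, -0.007, -1],
    [0, 0, 0, 0, 0, -0.007, -1]
  ]
}}

```text
time_s: 4.58
ee_pos: [0.5104, 0.0627, 0.2161]
tcp_rot: [0.994, 0.113, 0.0, 0.0]
contact_force: [-1.7, 0.2, 10.1]
grip_width: 0.0
```

{"name": "send_rows", "arguments": {
  "targets": [
    [0, 0, 0, 0, 0, -0.003, -1],
    [0, 0, 0, 0, 0, -0.005, -1],
    [0, 0, 0, 0, 0, -0.005, -1],
    [0, 0, 0, 0, 0, -0.005, -1]
  ]
}}

```text
time_s: 5.08
ee_pos: [0.5104, 0.0627, 0.2153]
tcp_rot: [0.994, 0.113, 0.0, 0.0]
contact_force: [-4.2, -0.9, 20.7]
grip_width: 0.0002
```

The pad has bottomed at about 20 N. Now I slide along the rail, slowly at first.

{"name": "send_rows", "arguments": {
  "targets": [
    [0, 0, 0, 0.003, -0.013, 0, -1],
    [0, 0, 0, 0.006, -0.026, 0, -1],
    [0, 0, 0, 0.009, -0.039, 0, -1],
    [0, 0, 0, 0.012, -0.052, 0, -1],
    [0, 0, 0, 0.015, -0.065, 0, -1]
  ]
}}

```text
time_s: 5.7
ee_pos: [0.5149, 0.0432, 0.2153]
tcp_rot: [0.994, 0.113, 0.0, 0.0]
contact_force: [-3.6, -0.2, 20.9]
grip_width: 0.0001
```

```bash
cat > chk.py <<'E'
from h import *
import sys
st=r.sense(); im,d=capture("wrist"); P=cloud("wrist",d,st); T,D=capture("top"); Q=cloud("top",D)
print(st["ee_pos"],st["contact_force"])
e=np.array([.224,-.9746])
for n,im_,P_ in(("wrist",im,P),("top",T,Q)):
    hsv=cv2.cvtColor(im_,cv2.COLOR_BGR2HSV)
    for c,lo,hi,h in(("pad",(20,100,60),(35,255,255),.045),("red",(0,120,60),(8,255,255),.05)):
        m=cv2.inRange(hsv,lo,hi)>0; q=P_[m]; q=q[(abs(q[:,2]-h)<.009)&(q[:,0]>.45)&(q[:,0]<.57)&(abs(q[:,1])<.12)]
        if len(q): print(n,c,len(q),"s-range",np.percentile(q[:,:2]@e,[1,50,99]).round(4),"z",np.median(q[:,2]).round(4))
print("tool s",st["ee_pos"][:2]@e)
cv2.imwrite(f"pics/{sys.argv[1]}.png",np.vstack([im[100:340,160:480],cv2.resize(T[140:265,220:387],(320,240))]))
E
python3 chk.py k1
```

```text
[0.51487774 0.04316229 0.21532163] [-3.60843863 -0.2101343  20.90917804]
wrist pad 3802 s-range [0.0496 0.0715 0.0969] z 0.0425
wrist red 2644 s-range [0.1609 0.1655 0.174 ] z 0.0502
tool s 0.07326665044301138
```

View pics/k1.png

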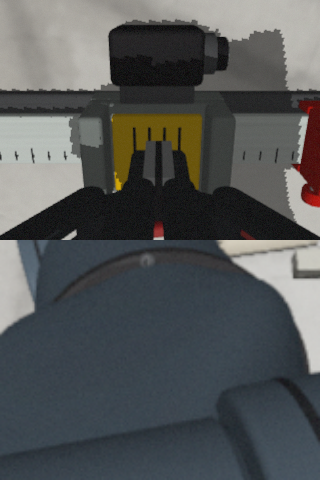

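The slider has followed the tool. The pad and tool are both at s = 0.073, the pad is down (z = 0.0425), and about 49 mm remains. I'll keep going.

{"name": "send_rows", "arguments": {
  "targets": [
    [0, 0, 0, 0.003, -0.013, 0, -1],
    [0, 0, 0, 0.006, -0.026, 0, -1],
    [0, 0, 0, 0.009, -0.039, 0, -1],
    [0, 0, 0, 0.012, -0.052, 0, -1],
    [0, 0, 0, 0.015, -0.065, 0, -1]
  ]
}}

```text
time_s: 6.42
ee_pos: [0.5194, 0.0236, 0.2153]
tcp_rot: [0.994, 0.113, 0.0, 0.0]
contact_force: [-4.6, 0.3, 21.9]
grip_width: 0.0001
```

{"name": "send_rows", "arguments": {
  "targets": [
    [0, 0, 0, 0.003, -0.013, 0, -1],
    [0, 0, 0, 0.006, -0.026, 0, -1],
    [0, 0, 0, 0.009, -0.039, 0, -1],
    [0, 0, 0, 0.012, -0.052, 0, -1],
    [0, 0, 0, 0.015, -0.065, 0, -1]
  ]
}}

```text
time_s: 7.05
ee_pos: [0.5239, 0.0041, 0.2153]
tcp_rot: [0.994, 0.113, 0.0, 0.0]
contact_force: [-4.3, 0.1, 20.5]
grip_width: 0.0
```

{"name": "send_rows", "arguments": {
  "targets": [
    [0, 0, 0, 0.002, -0.008, 0, -1],
    [0, 0, 0, 0.003, -0.014, 0, -1],
    [0, 0, 0, 0.005, -0.02, 0, -1],
    [0, 0, 0, 0.005, -0.023, 0, -1],
    [0, 0, 0, 0.005, -0.023, 0, -1]
  ]
}}

```text
time_s: 7.68
ee_pos: [0.5254, -0.0029, 0.2153]
tcp_rot: [0.994, 0.113, 0.0, 0.0]
contact_force: [-4.0, -1.1, 19.9]
grip_width: 0.0001
```

{"name": "send_rows", "arguments": {
  "targets": [
    [0, 0, 0, 0.001, -0.004, 0, -1],
    [0, 0, 0, 0.002, -0.008, 0, -1],
    [0, 0, 0, 0.002, -0.01, 0, -1],
    [0, 0, 0, 0.002, -0.01, 0, -1]
  ]
}}

```text
time_s: 8.18
ee_pos: [0.5261, -0.0056, 0.2153]
tcp_rot: [0.994, 0.113, 0.0, 0.0]
contact_force: [-4.0, 0.5, 20.9]
grip_width: 0.0001
```

{"name": "send_rows", "arguments": {
  "targets": [
    [0, 0, 0, 0.001, -0.003, 0, -1],
    [0, 0, 0, 0.001, -0.006, 0, -1],
    [0, 0, 0, 0.001, -0.006, 0, -1],
    [0, 0, 0, 0.001, -0.006, 0, -1]
  ]
}}

```text
time_s: 8.68
ee_pos: [0.5262, -0.0061, 0.2153]
tcp_rot: [0.994, 0.114, 0.0, -0.001]
contact_force: [-5.0, 5.2, 21.4]
grip_width: -0.0002
```

```bash
python3 chk.py k2
```

```text
[ 0.52617143 -0.00608552  0.21532741] [-5.04821713  5.22352425 21.36276974]
wrist pad 3833 s-range [0.0997 0.1212 0.147 ] z 0.0425
wrist red 1437 s-range [0.1614 0.1687 0.1744] z 0.0506
tool s 0.12379334660135038
```

View pics/k2.png

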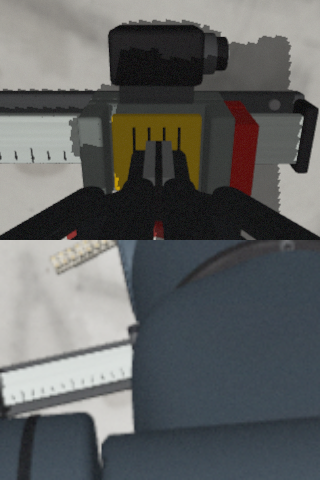

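The wrist view shows the slider's right wall flush against the red stop (column 235). The force along the rail has risen by 5 N and the tool has stalled, so this is contact. I'll lift straight up.

{"name": "send_rows", "arguments": {
  "targets": [
    [0, 0, 0, 0, 0, 0.01, -1],
    [0, 0, 0, 0, 0, 0.02, -1],
    [0, 0, 0, 0, 0, 0.03, -1],
    [0, 0, 0, 0, 0, 0.05, -1],
    [0, 0, 0, 0, 0, 0.1, -1]
  ]
}}

```text
time_s: 9.4
ee_pos: [0.526, -0.0077, 0.2445]
tcp_rot: [0.994, 0.113, -0.001, 0.0]
contact_force: [0.6, 0.2, -0.1]
grip_width: -0.0
```

{"name": "send_rows", "arguments": {
  "targets": [
    [0, 0, 0, 0, 0, 0.1, -1],
    [0, 0, 0, 0, 0, 0.2, -1],
    [0, 0, 0, 0, 0, 0.3, -1],
    [0, 0, 0, 0, 0, 0.3, -1],
    [0, 0, 0, 0, 0, 0.3, -1]
  ]
}}

```text
time_s: 10.02
ee_pos: [0.526, -0.0077, 0.3345]
tcp_rot: [0.994, 0.113, 0.0, 0.0]
contact_force: [-0.5, -0.3, -0.2]
grip_width: 0.0001
```

```bash
python3 chk.py k3; python3 - <<'E'
from h import *
im,_=capture("wrist"); cv2.imwrite("pics/w4.png",im)
E
```

```text
[ 0.52601232 -0.00765739  0.33454837] [-0.53228861 -0.32318482 -0.22451262]
wrist pad 2317 s-range [0.0986 0.1234 0.1469] z 0.0486
wrist red 564 s-range [0.1615 0.1683 0.1745] z 0.0506
tool s 0.1252896561423701
```

View pics/w4.png

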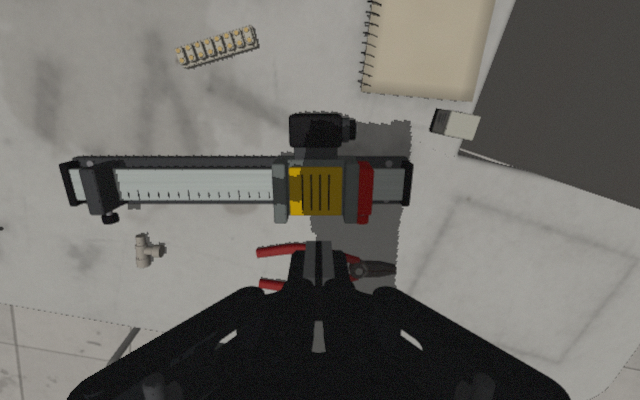

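The wrist view after lifting shows the slider flush against the red stop (column 360) and the pad up (z = 0.0486). Slider middle to red stop measures 45.2 mm, against 45 mm for contact. The relay, tee, pliers and terminal strip look undisturbed, and the contact force is about 0.

```bash
python3 -c "
from workcell import r
print(r.job_done())"
```

```text
the job is handed in; nothing more can be done
None
```

The slider now rests against the red stop with the pad up and the brake holding it. I handed the job in about 10 s into the 42 s limit, and no verdict was reported.

**What I did:** With the fingers closed, I pressed the yellow pad fully down (about 20 N) and kept it pressed. I moved the slider about 70 mm along the rail until the force along the rail rose by about 5 N and the tool stalled. Then I lifted straight up.

**Last checks:**
- **Position:** the slider's middle is 45.2 mm from the red stop, and 45 mm means contact. The wrist picture shows no gap.
- **Pad:** it is back up, at z ≈ 48.6 mm.
- **Robot:** the wrist force is about 0 N, with the fingertips more than 10 cm above the slider.
- **Other parts:** the relay, terminal strip, tee connector and pliers look undisturbed in the wrist picture. I did not measure them.

**Disagreements and gaps:** The top and wrist cameras differed by about 2 mm on the pad's position, which is within calibration. The arm hid the slider from the top camera during the slide and in the final check, so the final position rests on the wrist camera and the contact force.

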